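Unpack the kiln shelf: props through the drop-bottom hopper, jars into the crate

TASK

Unpack the kiln shelf on the bench. Load every square kiln prop into the drop-bottom hopper while its trap is still shut and bolted, then draw the bolt, swing the trap wide open with its crank so that all the props drop into the bin below, swing it fully shut again and push the bolt fully home. Stand every lidded jar upright in the divided crate, one to a cell, and leave the upturned bowl, the cup and the wooden batten where they are.

Things in the scene. Friction and masses are not known exactly. Their poses are not given: they have to be found in the camera images.
- hopper: Fixed stand with a square sheet-metal hopper above a low grey bin; may stand left or right of the kiln shelf. Origin: on the bench under the hopper's centre; -x is its front (to the robot), z up. Its frame of posts and rails is 180 mm deep (x), 197 mm wide (y -89 to +108 mm), 252 mm high, closed by sheets on its +y and -y sides. Only the crank's handle (top at 308 mm) and the bolt's upright (top at 303 mm), both in front, stand higher than the hopper's rim (285 mm).
- hopper_mouth (a point): Centre of the hopper's open top, at rim height, 285 mm above the bench; axes as the hopper's. Hopper inside 130 mm (x) by 104 mm (y), walls 5 mm; its floor, the shut trap, is 220 mm above the bench, so it is 65 mm deep.
- bin_floor (a point): Point on the bin's floor straight below the hopper's centre, 6 mm above the bench; axes as the hopper's. Bin inside 150 mm (x) by 185 mm (y -83 to +102 mm), rim at 75 mm; clear plastic sheets above it at the front (to 115 mm) and back (to 195 mm).
- trap (a joint): Hopper's trap-door bottom, rad: 0 shut (level), 1.1 its stop (wide open; props slide off by about 0.9). Hinge along the hopper's x under its -y wall; the +y edge drops. The crank, fixed to the door, stands straight up when shut and swings to +y and down on opening. Stiff hinge (0.7 N m, 6 to 11 N at the handle): stays where left, even loaded. The bolt when home holds it (play under 0.03 rad).
- crank_grip (a point): Grip point on the crank's handle: a round bar 18 mm in diameter along the hopper's x, free for 32 mm either way; 140 mm in front of the hopper's centre, 70 mm in front of its wall, 85 mm from the hinge axis; 299 mm above the bench when shut. Turns with the crank.
- trap_hinge (a point): Point on the hinge axis in the plane of the crank's grip point, 214 mm above the bench: the grip point moves on a circle of radius 85 mm about it, in the hopper's y-z plane.
- bolt (a joint): Sliding bolt on the hopper's front, m: 0 fully home under the trap's tab (latched), 0.03 fully drawn; it grows towards the hopper's +y. The trap is free from 0.024 on. Slides with 3 N friction, stays where left; it latches only with the trap shut (under about 0.03 rad): shut the trap first.
- bolt_grip (a point): Grip point on the bolt's black upright: a bar 12 mm thick along the hopper's y (the sliding direction) and 16 mm deep along x, from 205 to 303 mm above the bench; this point is at 288 mm, 39 mm in front of the hopper's front wall.
- crate: Fixed plywood crate 186 x 186 mm, 40 mm high, walls and the crossed dividers 6 mm, floor 6 mm: 2 x 2 cells of 84 x 84 mm. Origin: centre of its underside; axes along its sides. It varies in place and yaw and may stand left or right of the kiln shelf.
- cell0 (a point): Centre of a cell's floor, 6 mm above the bench; axes as the crate's (sides along x and y).
- cell1 (a point): Centre of a cell's floor, 6 mm above the bench; axes as the crate's (sides along x and y).
- cell2 (a point): Centre of a cell's floor, 6 mm above the bench; axes as the crate's (sides along x and y).
- cell3 (a point): Centre of a cell's floor, 6 mm above the bench; axes as the crate's (sides along x and y).
- kiln_shelf: Fixed grey kiln shelf (slab) 280 x 260 x 10 mm lying on the bench, its top 10 mm above it, on which props and jars stand mixed, in any order. Origin: centre of its underside.
- prop0_center (a point): Square off-white kiln prop, 34 x 34 mm and 64 mm high, about 0.12 kg, standing at first; this is its centre, z along its length, x and y square to its sides. Two or three are present.
- prop1_center (a point): Square off-white kiln prop, 34 x 34 mm and 64 mm high, about 0.12 kg, standing at first; this is its centre, z along its length, x and y square to its sides. Two or three are present.
- prop2_center (a point): Square off-white kiln prop, 34 x 34 mm and 64 mm high, about 0.12 kg, standing at first; this is its centre, z along its length, x and y square to its sides. Two or three are present.
- jar0_center (a point): Round off-white lidded ceramic jar, 56 mm in diameter, straight-sided up to 72 mm, knob 20 mm wide to 86 mm height; about 0.28 kg, heavy-footed, in one piece. This point is on its axis half-way up (43 mm above its foot), z up its axis. Three or four are present.
- jar1_center (a point): Round off-white lidded ceramic jar, 56 mm in diameter, straight-sided up to 72 mm, knob 20 mm wide to 86 mm height; about 0.28 kg, heavy-footed, in one piece. This point is on its axis half-way up (43 mm above its foot), z up its axis. Three or four are present.
- jar2_center (a point): Round off-white lidded ceramic jar, 56 mm in diameter, straight-sided up to 72 mm, knob 20 mm wide to 86 mm height; about 0.28 kg, heavy-footed, in one piece. This point is on its axis half-way up (43 mm above its foot), z up its axis. Three or four are present.
- jar3_center (a point): Round off-white lidded ceramic jar, 56 mm in diameter, straight-sided up to 72 mm, knob 20 mm wide to 86 mm height; about 0.28 kg, heavy-footed, in one piece. This point is on its axis half-way up (43 mm above its foot), z up its axis. Three or four are present.
- bowl: Bystander: unfired bowl, 132 mm across, upside down on a fixed grey pad (140 x 240 x 40 mm) beyond the shelf; origin at the centre of its underside.
- water_cup: Bystander: blue cup 84 mm across, 85 mm high, standing on the bench.
- batten: Bystander: flat wooden batten 40 x 160 x 12 mm lying on the bench.
Mind the look-alikes: they are no part of the job. Leave any turquoise look-alike of the part that bears jar1_center alone.

How it is judged:
On the way, in this order (a step that is already met when the one before it is completed fails the run):
1. all props lie in the hopper, the trap shut and bolted (x of prop0_center in the frame of hopper between -0.065 and 0.065 m and y of prop0_center in the frame of hopper between -0.055 and 0.055 m and z of prop0_center in the frame of hopper between 0.22 and 0.31 m and x of prop1_center in the frame of hopper between -0.065 and 0.065 m and y of prop1_center in the frame of hopper between -0.055 and 0.055 m and z of prop1_center in the frame of hopper between 0.22 and 0.31 m and x of prop2_center in the frame of hopper between -0.065 and 0.065 m and y of prop2_center in the frame of hopper between -0.055 and 0.055 m and z of prop2_center in the frame of hopper between 0.22 and 0.31 m and value of joint trap below 0.06 rad and value of joint bolt below 0.008 m), for 0.3 s.
2. the trap is swung wide open and all the props are down in the bin (value of joint trap above 0.85 rad and x of prop0_center in the frame of hopper between -0.085 and 0.085 m and y of prop0_center in the frame of hopper between -0.085 and 0.105 m and z of prop0_center in the frame of hopper between 0 and 0.16 m and x of prop1_center in the frame of hopper between -0.085 and 0.085 m and y of prop1_center in the frame of hopper between -0.085 and 0.105 m and z of prop1_center in the frame of hopper between 0 and 0.16 m and x of prop2_center in the frame of hopper between -0.085 and 0.085 m and y of prop2_center in the frame of hopper between -0.085 and 0.105 m and z of prop2_center in the frame of hopper between 0 and 0.16 m), for 0.2 s.
3. the trap is shut and bolted again (value of joint trap below 0.06 rad and value of joint bolt below 0.008 m), for 0.2 s.
At the end, for the whole second after the job is handed in: Every prop lies in the bin under the trap (its centre below 160 mm); the trap is shut (under 0.06 rad) and the bolt home (under 8 mm); every jar stands upright (within 0.15 rad) on a cell's floor in the crate, within 26 mm of the cell's centre; all at rest (all of step 3 and x of prop0_center in the frame of hopper between -0.085 and 0.085 m and y of prop0_center in the frame of hopper between -0.085 and 0.105 m and z of prop0_center in the frame of hopper between 0 and 0.16 m and x of prop1_center in the frame of hopper between -0.085 and 0.085 m and y of prop1_center in the frame of hopper between -0.085 and 0.105 m and z of prop1_center in the frame of hopper between 0 and 0.16 m and x of prop2_center in the frame of hopper between -0.085 and 0.085 m and y of prop2_center in the frame of hopper between -0.085 and 0.105 m and z of prop2_center in the frame of hopper between 0 and 0.16 m and angle between each of jar0_center, jar1_center, jar2_center, jar3_center's own z axis and vertical below 0.15 rad and z of jar0_center in the frame of crate between 0.04 and 0.058 m and (horizontal distance between jar0_center and cell0 below 0.026 m or horizontal distance between jar0_center and cell1 below 0.026 m or horizontal distance between jar0_center and cell2 below 0.026 m or horizontal distance between jar0_center and cell3 below 0.026 m) and z of jar1_center in the frame of crate between 0.04 and 0.058 m and (horizontal distance between jar1_center and cell0 below 0.026 m or horizontal distance between jar1_center and cell1 below 0.026 m or horizontal distance between jar1_center and cell2 below 0.026 m or horizontal distance between jar1_center and cell3 below 0.026 m) and z of jar2_center in the frame of crate between 0.04 and 0.058 m and (horizontal distance between jar2_center and cell0 below 0.026 m or horizontal distance between jar2_center and cell1 below 0.026 m or horizontal distance between jar2_center and cell2 below 0.026 m or horizontal distance between jar2_center and cell3 below 0.026 m) and z of jar3_center in the frame of crate between 0.04 and 0.058 m and (horizontal distance between jar3_center and cell0 below 0.026 m or horizontal distance between jar3_center and cell1 below 0.026 m or horizontal distance between jar3_center and cell2 below 0.026 m or horizontal distance between jar3_center and cell3 below 0.026 m) and linear speed of each of prop0, prop1, prop2, jar0, jar1, jar2, jar3 below 0.03 m/s); the robot touches nothing.
It fails at once if the bowl is disturbed (moved more than 30 mm) (distance of bowl from where it was at the start of the episode above 0.03 m).
It fails at once if the cup is disturbed (moved more than 30 mm) (distance of water_cup from where it was at the start of the episode above 0.03 m).
It fails at once if the batten is disturbed (moved more than 30 mm) (distance of batten from where it was at the start of the episode above 0.03 m).
Of prop0, prop1, prop2 only 2 to 3 are there at a start; the rules pass over those that are not, and their reading is None.
Of jar0, jar1, jar2, jar3 only 3 to 4 are there at a start; the rules pass over those that are not, and their reading is None.
At some moment in a run one of jar0, jar1, jar2, jar3 may be knocked a few centimetres aside while the robot is not near it.
It also fails if it takes over 210 s, if anything falls off the work surface, if the arm or the gripper's body presses on something with over 40 N, if the wrist force passes 120 N, or if a joint passes its speed limit or range.

ROBOT

A 7-joint arm with a two-finger parallel gripper is mounted at the origin on the work surface. World frame = base frame: x ahead of the robot, y to its left, z up, the work surface at z = 0. Lengths are in m, angles in rad, forces in N, time in s.
With the tool pointing down it reaches from about 0.4 to 0.75 m from the base axis. Payload 19.5 kg.
Tool frame: the origin (TCP) lies at the very end of the fingers, on their centre line; the grasp point (between the pads) lies 19 mm behind it; z points along the fingers, y is the line along which they close (so a half turn about z gives the same grasp; the last joint's range is limited). The gripper opens to 85 mm and grips with 20 to 120 N. Pads are 22 mm wide; open, the fingers measure 114 mm over their backs; the gripper's body (76 mm by 85 mm) begins 54 mm behind the grasp point. The pads swing forward as they close: fully open they stand 13 mm farther back than shut.
Start: joints at [1.247, 0.707, -0.028, 1.485, 0.022, 0.951, -0.075], TCP at [0.16, -0.552, 0.231] pointing down, gripper open.
Joint ranges: [-2.71, 2.71], [-0.32, 2.16], [-1.57, 1.52], [0, 2.45], [-1.46, 4.6], [0, 2.02], [-2.83, 2.83]. Speed limits (rad/s): [1.89, 1.89, 2.57, 2.57, 3.01, 3.01, 3.01].

INTERFACE

Orientations are given as a unit quaternion [w, x, y, z].
In Python, from workcell import bot gives the robot as it stands. The module is installed in compiled form; this text tells all that it offers.
- The arm moves only by the tool carry_out, never from a script. Its argument "series" is one flat list of numbers, 7 for each row, row after row: the turn, a rotation vector about the tool's x, y, z as a fraction of full scale, then the shift along the tool's x, y, z as a fraction of full scale, then the opening, from -1 (shut) to 1 (fully open), so that 0 is half open. A call has 1 to 20 rows; each row shifts and turns the commanded pose from where the row before left it, along the tool's axes as they then stand; what a row does not reach is not made up. Full scale, the value 1, is 10 cm for a shift and 6 degrees for a turn. A row lasts 1/10 s, in which the tool goes at most 50 mm and 8.59 degrees, less where a joint would pass 70% of its speed; a pose out of reach is approached as far as the arm can. A call with a number of a shift or a turn outside -1 to 1 is refused whole. A call with a gripper value outside its range is refused whole. The fingers move at their own pace and stop on an object; "squeeze" is the grip in N (left out, the last holds). Time passes only in rows, so rows that do not move let the fingers close. It gives the time, the measured TCP pose, the force, the opening and the grip force at its end, in the units of the state.
- bot.observe(): the state, without advancing time (a new reading comes with each control period).
- bot.get_image(name): name is "scene" or "top" or "wrist"; returns a dict with "pixels" (480x640x3 uint8, blue, green, red), "vertical_fov" (degrees; the focal length in pixels is half the picture's height over the tangent of half this angle, whatever the lens; pixels are square), "cx", "cy" (the principal point, pixels), "R" (3x3) and "t" (3): a world point X has camera coordinates R X + t. Camera axes: x right, y down, z forward; pixel columns grow to the right and rows downward; lengths in m; the calibration is good to about 2 mm. A picture is of the moment at which its call begins. There is no depth.
- bot.sign_off(): hands the job in; it is judged then, once.
The state is a dict: "time": time; "joint_pos": joint angles; "joint_velocities": joint speeds; "effort": joint torques, N m; "tool_pos": TCP position; "tcp_rot": TCP orientation; "contact_force": force on the tool from outside, world axes, zero at the start; "moment": the same for the moment, N m; "grip_width": opening from 0.0 (shut) to 1.0 (fully open); "finger_force": force on a finger pad.
Only numpy, scipy, OpenCV 4.12 (cv2) and the standard library are available. Lean on these libraries where they do the work, as an engineer would, in place of code of your own. Each camera call takes 0.05 s, during which the arm holds its last target. There are 200 camera calls.

## Working session

There is one attempt and no reset: what is moved stays moved. The work goes in short steps, Python scripts to look and compute and a tool call to move; the robot and the scene stay as the last step left them, time stands still between calls to the robot, and variables do not carry over. Pictures are saved under pics/ and viewed, at most 14 in all, crops included, and the job is handed in when it is done.

Besides the shell and the picture viewer there is one more tool, called by a JSON object that holds its "op" and its "data", one argument or row to a line. carry_out: Moves the arm, as the interface text tells. Its arguments: {"type":"object","properties":{"series":{"type":"array","items":{"type":"number"}},"squeeze":{"type":"number"}},"required":["series"]}

```bash
mkdir -p pics
cat > h.py <<'E'
import numpy as np, cv2
from workcell import bot
from scipy.spatial.transform import Rotation as Ro
def cam(name,save=None):
    im=bot.get_image(name); im['f']=240/np.tan(np.radians(im['vertical_fov'])/2)
    im['R']=np.array(im['R']); im['t']=np.array(im['t'])
    if save: cv2.imwrite('pics/'+save,im['pixels'])
    return im
def ray(im,u,v,z):
    d=im['R'].T@np.array([(u-im['cx'])/im['f'],(v-im['cy'])/im['f'],1.]); c=-im['R'].T@im['t']
    return c+d*(z-c[2])/d[2]
def proj(im,X):
    p=im['R']@np.array(X)+im['t']; return p[:2]/p[2]*im['f']+[im['cx'],im['cy']]
def st():
    s=bot.observe(); q=np.array(s['tcp_rot']); R=Ro.from_quat([q[1],q[2],q[3],q[0]]); return s,np.array(s['tool_pos']),R
E
python3 - <<'E'
from h import *
for n in ('top','scene'):
    im=cam(n,n+'0.png'); print(n,im['f'],im['cx'],im['cy'],-im['R'].T@im['t']); print(im['R'].round(3))
s,p,R=st(); print(s['time'],p,R.as_matrix().round(3),s['grip_width'])
E
```

```text
top 551.8363381294811 319.5310630335366 236.4415045165388 [ 0.35933835 -0.01837006  1.38270802]
[[-0.016 -0.999 -0.029]
 [-0.988  0.021 -0.154]
 [ 0.155  0.026 -0.988]]
scene 564.615614480555 308.78789284077635 235.1488543848197 [1.06611086 0.52144385 1.12076445]
[[-0.713  0.701 -0.018]
 [ 0.564  0.559 -0.608]
 [-0.416 -0.444 -0.794]]
0.1 [ 0.15981193 -0.55210496  0.23090321] [[ 0.961  0.278 -0.   ]
 [ 0.278 -0.961  0.001]
 [-0.    -0.001 -1.   ]] 0.9997465590925814
```

View pics/top0.png

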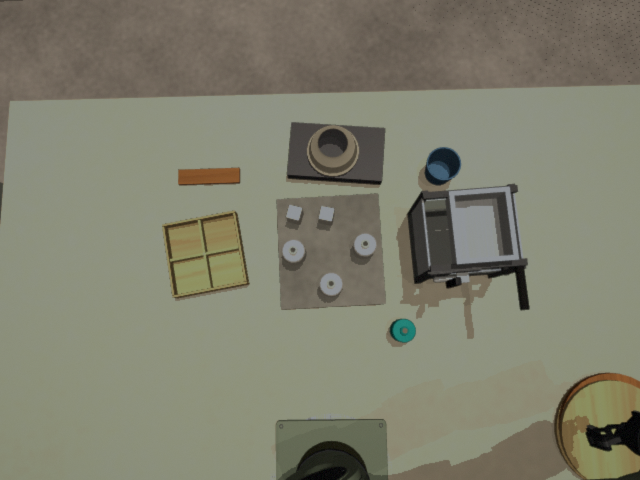

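View pics/scene0.png

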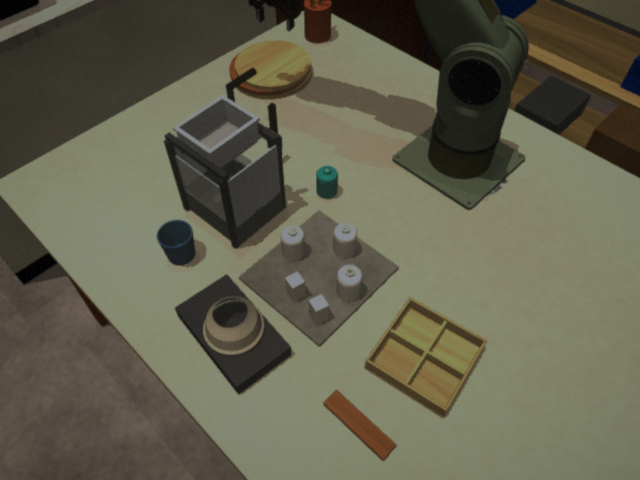

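The top view shows two square props at (294,213) and (326,214), and white jars at (293,250), (365,244) and (331,284). The turquoise look-alike is at (403,330) and isn't part of the job. The crate is at (205,254). The hopper is at (485,228), with its crank handle at (522,290) and bolt upright at (455,282). Next I'll enlarge this area to confirm and measure.

Run:
```python
from h import *
im=cam('top'); px=im['pixels']
c=px[175:345,385:555]; cv2.imwrite('pics/hop.png',cv2.resize(c,None,fx=3.5,fy=3.5,interpolation=cv2.INTER_CUBIC))
c=px[190:350,270:430]; cv2.imwrite('pics/shelf.png',cv2.resize(c,None,fx=3.5,fy=3.5,interpolation=cv2.INTER_CUBIC))
hsv=cv2.cvtColor(px,cv2.COLOR_BGR2HSV)
m=((hsv[...,1]<60)&(hsv[...,2]>125)).astype(np.uint8)*255
m[:190]=0;m[310:]=0;m[:,:275]=0;m[:,385:]=0
for k in cv2.findContours(m,0,2)[0]:
    if cv2.contourArea(k)>40: print('w',cv2.contourArea(k),cv2.minAreaRect(k),cv2.minEnclosingCircle(k))
# crate mask yellowish
m=cv2.inRange(hsv,(12,70,90),(35,255,255)); m[:200]=0;m[310:]=0;m[:,:150]=0;m[:,260:]=0
for k in cv2.findContours(m,0,2)[0]:
    if cv2.contourArea(k)>400: print('c',cv2.contourArea(k),cv2.minAreaRect(k))
print(hsv[254,[170,185,205,225]],hsv[330,200],hsv[213,294],hsv[250,293],hsv[230,300])
```

```text
w 164.5 ((340.0, 306.5), (5.0, 88.0), 90.0) ((340.0, 306.5), 44.07106399536133)
w 370.0 ((331.0, 283.5), (21.0, 22.0), 90.0) ((331.02777099609375, 283.3854064941406), 11.333588600158691)
w 348.5 ((293.0, 250.0), (21.21320343017578, 21.21320343017578), 45.0) ((293.0789489746094, 250.07894897460938), 11.117266654968262)
w 350.0 ((365.0, 243.5), (21.0, 22.0), 90.0) ((364.9037780761719, 243.86981201171875), 11.153730392456055)
w 154.0 ((325.9808044433594, 213.09616088867188), (13.335896492004395, 13.139781951904297), 11.309932708740234) ((326.0, 213.0), 8.602425575256348)
w 152.0 ((293.5882568359375, 212.14706420898438), (13.339459419250488, 13.096923828125), 14.03624439239502) ((293.5, 212.0), 8.500100135803223)
w 1011.0 ((329.5, 249.5), (119.0, 109.0), 90.0) ((329.5, 249.5), 80.6877670288086)
c 5400.5 ((203.35836791992188, 253.67051696777344), (75.54105377197266, 75.73340606689453), 80.31121826171875)
[[ 20 132  60]
 [ 27  95 143]
 [ 32  75 142]
 [ 22 106 132]] [ 35  38 147] [101  14 151] [19 40 70] [ 21  42 115]
```

View pics/hop.png

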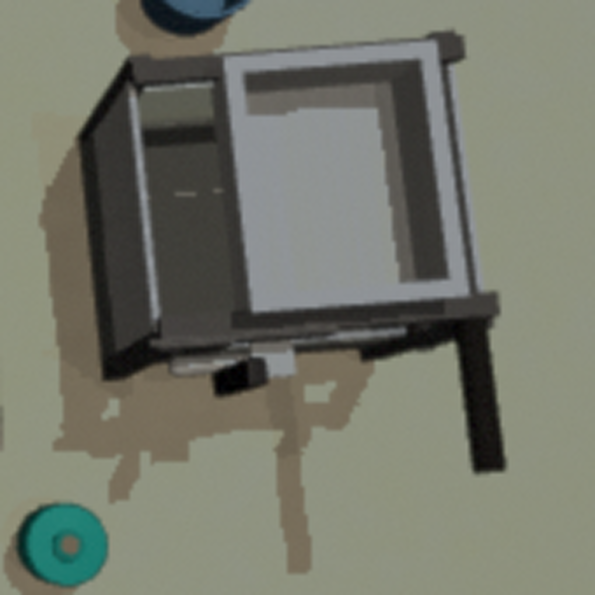

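View pics/shelf.png

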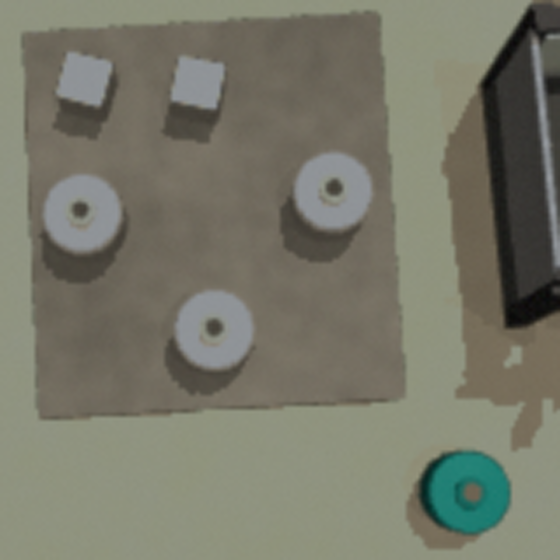

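The crop confirms three white jars and two square props on the shelf, with the turquoise jar off the shelf to be left alone. In the crop, the hopper's outer rim corners are at (222,58), (438,40), (468,293) and (250,313). The crank bar runs from (468,325) to (490,470), and the bolt top is at (240,377).

Run:
```python
from h import *
im=cam('top'); sc=cam('scene')
C=lambda u,v:(u/3.5+385-.36,v/3.5+175-.36)
r=np.array([ray(im,*C(*q),.285)[:2] for q in ((222,58),(438,40),(468,293),(250,313))])
print('rim',r.round(4).tolist(),'c',r.mean(0)); 
ex=(r[0]+r[1]-r[2]-r[3]); ey=(r[0]+r[3]-r[1]-r[2]); print('size',np.linalg.norm(ex)/2,np.linalg.norm(ey)/2,'yaw',np.degrees([np.arctan2(ex[1],ex[0]),np.arctan2(-ey[0],ey[1])]))
yaw=np.arctan2(ex[1]-ey[0],ex[0]+ey[1]); Rz=np.array([[np.cos(yaw),-np.sin(yaw)],[np.sin(yaw),np.cos(yaw)]]); h=r.mean(0)
print('yaw',yaw)
for n,q,z in (('bolt',(240,377),.303),('crank near',(490,470),.308),('crank far',(472,330),.308),('frame TL',(133,58),.252),('frame BR',(497,305),.252)):
    w=ray(im,*C(*q),z)[:2]; print(n,w.round(4),(Rz.T@(w-h)).round(4))
for q,z in (((331,283.4),.082),((293.08,250.08),.082),((364.9,243.9),.082),((326,213.1),.074),((293.6,212.1),.074)):
    print(q,ray(im,*q,z).round(4))
k=np.array([ray(im,*q,.04)[:2] for q in ((163,223),(235,212),(247,290),(174,297))]); print(k.round(3).tolist(),k.mean(0))
for a in ((0,1),(1,2),(2,3),(3,0)): d=k[a[1]]-k[a[0]]; print(np.linalg.norm(d),np.degrees(np.arctan2(d[1],d[0])))
```

```text
rim [[0.6186, -0.2512], [0.6264, -0.3757], [0.4792, -0.3824], [0.4702, -0.2592]] c [ 0.54860898 -0.31711344]
size 0.14800584743892592 0.12411189382828458 yaw [2.84612143 3.86208646]
yaw 0.057761639448885876
bolt [ 0.4329 -0.2478] [-0.1115  0.0759]
crank near [ 0.3793 -0.3797] [-0.1726 -0.0527]
crank far [ 0.4561 -0.3754] [-0.0957 -0.0529]
frame TL [ 0.6277 -0.2054] [0.0854 0.107 ]
frame BR [ 0.4754 -0.4095] [-0.0784 -0.088 ]
(331, 283.4) [ 0.4507 -0.0089  0.082 ]
(293.08, 250.08) [0.5316 0.0798 0.082 ]
(364.9, 243.9) [ 0.543  -0.0913  0.082 ]
(326, 213.1) [ 6.212e-01 -1.000e-04  7.400e-02]
(293.6, 212.1) [0.6254 0.0783 0.074 ]
[[0.612, 0.407], [0.636, 0.227], [0.441, 0.196], [0.428, 0.375]] [0.52918006 0.30143311]
0.1818101155101743 -82.43029386773695
0.19682585782131656 -170.99762543532057
0.17937944448836754 94.41247207123423
0.18704023012908064 9.905807951685667
```

{"op": "carry_out", "data": {
  "series": [0,0,-1,0,0,-0.15,0.3,0,0,-1,0,0,-0.15,0.3,0,0,-1,0,0,-0.15,0.3,0,0,-1,0,0,-0.15,0.3,0,0,-1,0,0,-0.15,0.3,0,0,-1,0,0,-0.15,0.3,0,0,-1,0,0,-0.15,0.3,0,0,-1,0,0,-0.15,0.3,0,0,-1,0,0,-0.15,0.3,0,0,-1,0,0,-0.15,0.3,0,0,-0.3,0,0,0,0.3],
  "squeeze": 40
}}

```text
time: 1.35
tool_pos: [0.16, -0.5527, 0.3826]
tcp_rot: [0.001, 0.776, 0.63, -0.0]
contact_force: [0.2, -1.1, 0.1]
grip_width: 0.644
finger_force: 0.0
```

```bash
cat >> h.py <<'E'
def go(x,y,z,yaw=None):
    s,p,R=st(); d=R.inv().apply(np.array([x,y,z])-p)*10; Y=R.as_matrix()[:,1]; a=np.degrees(np.arctan2(Y[1],Y[0]))
    zt=R.as_matrix()[:,2]
    print('t',round(s['time'],2),'tcp',p.round(4),'yaw(y)',round(a,2),'tilt',zt.round(3),'grip',round(s['grip_width'],3),s['finger_force'],'F',np.round(s['contact_force'],1),'j',np.round(s['joint_pos'],2))
    print('shift units total',d.round(3), 'turn z units',None if yaw is None else round((a-yaw)/6,2))
E
python3 -c "
from h import *
go(.621,0,.30,-12)"
```

```text
t 1.35 tcp [ 0.16   -0.5527  0.3826] yaw(y) -11.88 tilt [ 0.001 -0.002 -1.   ] grip 0.644 0.0 F [ 0.2 -1.1  0.1] j [ 1.39  0.6  -0.34  1.17  0.19  1.4   0.87]
shift units total [6.359 3.373 0.819] turn z units 0.02
```

{"op": "carry_out", "data": {
  "series": [0,0,0,0.35,0.187,0,0.3,0,0,0,0.35,0.187,0,0.3,0,0,0,0.35,0.187,0,0.3,0,0,0,0.35,0.187,0,0.3,0,0,0,0.35,0.187,0,0.3,0,0,0,0.35,0.187,0,0.3,0,0,0,0.35,0.187,0,0.3,0,0,0,0.35,0.187,0,0.3,0,0,0,0.35,0.187,0,0.3,0,0,0,0.35,0.187,0,0.3,0,0,0,0.35,0.187,0,0.3,0,0,0,0.35,0.187,0,0.3,0,0,0,0.35,0.187,0,0.3,0,0,0,0.35,0.187,0.1,0.3,0,0,0,0.35,0.187,0.2,0.3,0,0,0,0.35,0.187,0.2,0.3,0,0,0,0.35,0.187,0.2,0.3,0,0,0,0.35,0.187,0.1,0.3,0,0,0,0,0,0,0.3]
}}

```text
time: 3.25
tool_pos: [0.6215, -0.0016, 0.298]
tcp_rot: [-0.002, 0.776, 0.63, -0.001]
contact_force: [-1.1, -0.3, -0.7]
grip_width: 0.649
finger_force: 0.0
```

```bash
python3 -c "
from h import *
go(.621,0,.12,-12)
im=cam('wrist','w1.png');print(im['f'],im['R'].round(2).tolist(),-im['R'].T@im['t'])"
```

```text
t 3.25 tcp [ 0.6215 -0.0016  0.298 ] yaw(y) -11.83 tilt [-0.004  0.002 -1.   ] grip 0.649 0.0 F [-1.1 -0.3 -0.7] j [ 0.11  0.74 -0.37  1.16  0.25  1.28 -0.45]
shift units total [ 1.20e-02 -1.00e-03  1.78e+00] turn z units 0.03
330.87905985390756 [[0.98, -0.2, -0.0], [-0.19, -0.93, 0.3], [-0.06, -0.29, -0.95]] [0.63819777 0.07380366 0.44122499]
```

View pics/w1.png

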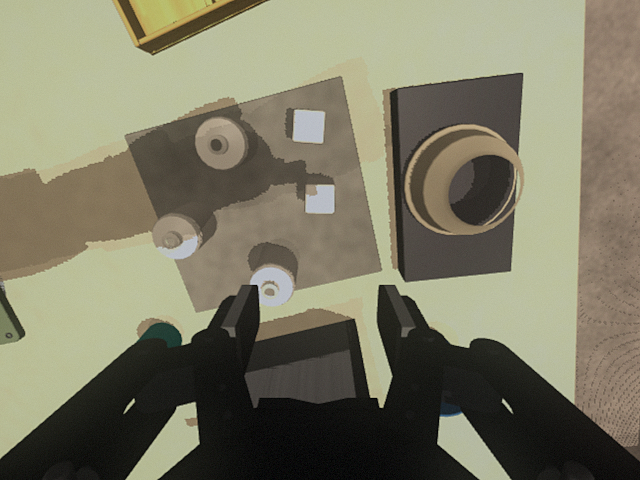

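The wrist view shows the near prop at (320,199), the far prop at (309,126), and their sides nearly parallel to the image axes, so the tool yaw fits. I'll cross-check their positions.

```bash
python3 -c "
from h import *
im=cam('wrist');px=im['pixels']
for (u,v) in ((320,199),(309,126)):
    g=cv2.cvtColor(px,6)[v-30:v+30,u-30:u+30]; m=(g>170).astype(np.uint8)
    k=max(cv2.findContours(m,0,2)[0],key=cv2.contourArea);b=cv2.minAreaRect(k);print(b,cv2.boundingRect(k))
for q in ((320,199),(309,126)): print(ray(im,*q,.074))
"
```

```text
((29.5, 27.0), (28.0, 27.0), 90.0) (16, 13, 28, 29)
((29.039823532104492, 26.90265464782715), (30.000070571899414, 31.729564666748047), 3.814074993133545) (14, 11, 31, 33)
[ 0.62351602 -0.00171745  0.074     ]
[0.62817414 0.07738062 0.074     ]
```

{"op": "carry_out", "data": {
  "series": [0,0,0,0.01,0,0.35,0.3,0,0,0,0,0,0.35,0.3,0,0,0,0,0,0.35,0.3,0,0,0,0,0,0.35,0.3,0,0,0,0,0,0.35,0.3,0,0,0,0,0,0.35,0.3,0,0,0,0,0,0.28,0.3,0,0,0,0,0,0.2,0.3,0,0,0,0,0,0,0.3,0,0,0,0,0,0,-1,0,0,0,0,0,0,-1,0,0,0,0,0,0,-1,0,0,0,0,0,0,-1,0,0,0,0,0,0,-1,0,0,0,0,0,0,-1,0,0,0,0,0,0,-1]
}}

```text
time: 4.95
tool_pos: [0.6215, -0.0059, 0.0449]
tcp_rot: [0.001, 0.778, 0.629, 0.001]
contact_force: [-2.0, -2.5, 9.4]
grip_width: 0.388
finger_force: 41.1
```

```bash
python3 -c "
from h import *
go(.5486-.026*.0577,-.317-.026,.40,3.3)"
```

```text
t 4.95 tcp [ 0.6215 -0.0059  0.0449] yaw(y) -12.09 tilt [ 0.002 -0.    -1.   ] grip 0.388 41.07464790344238 F [-2.  -2.5  9.4] j [ 0.09  1.03 -0.28  1.46  0.38  0.7  -0.57]
shift units total [-3.452 -0.014 -3.551] turn z units -2.56
```

{"op": "carry_out", "data": {
  "series": [0,0,0,0,0,-0.2,-1,0,0,0,0,0,-0.35,-1,0,0,0,0,0,-0.4,-1,0,0,0,0,0,-0.4,-1,0,0,0,0,0,-0.4,-1,0,0,0,0,0,-0.4,-1,0,0,0,0,0,-0.4,-1,0,0,0,0,0,-0.4,-1,0,0,0,0,0,-0.4,-1,0,0,0,0,0,-0.3,-1,0,0,-0.85,0,0,0,-1,0,0,-0.85,0,0,0,-1,0,0,-0.85,0,0,0,-1]
}}

```text
time: 6.25
tool_pos: [0.6205, -0.0055, 0.4093]
tcp_rot: [0.0, 0.685, 0.728, 0.0]
contact_force: [-0.2, -0.3, -2.6]
grip_width: 0.392
finger_force: 40.2
```

```bash
python3 -c "
from h import *
go(.5486+.026*.0577,-.317-.026,.40,3.3)
im=cam('wrist','w2.png')"
```

```text
t 6.25 tcp [ 0.6205 -0.0055  0.4093] yaw(y) 3.46 tilt [ 0.001  0.    -1.   ] grip 0.392 40.20728945732117 F [-0.2 -0.3 -2.6] j [ 0.11  0.7  -0.43  0.87  0.27  1.61 -0.15]
shift units total [-3.326 -0.906  0.092] turn z units 0.03
```

View pics/w2.png

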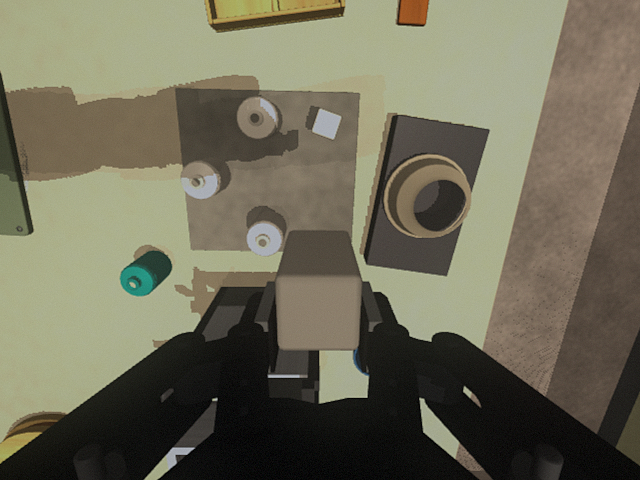

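{"op": "carry_out", "data": {
  "series": [0,0,0,-0.33,-0.09,0,-1,0,0,0,-0.33,-0.09,0,-1,0,0,0,-0.33,-0.09,0,-1,0,0,0,-0.33,-0.09,0,-1,0,0,0,-0.33,-0.09,0,-1,0,0,0,-0.33,-0.09,0,-1,0,0,0,-0.33,-0.09,0,-1,0,0,0,-0.33,-0.09,0,-1,0,0,0,-0.33,-0.09,0,-1,0,0,0,-0.33,-0.09,0,-1,0,0,0,0,0,0.2,-1,0,0,0,0,0,0.2,-1,0,0,0,0,0,0,-1]
}}

```text
time: 7.6
tool_pos: [0.5488, -0.3401, 0.367]
tcp_rot: [-0.001, 0.687, 0.726, -0.0]
contact_force: [-0.6, 0.7, -1.3]
grip_width: 0.395
finger_force: 40.2
```

```bash
python3 -c "
from h import *
go(.5486+.023*.0577,-.317-.023,.262,3.3)
im=cam('wrist');sc=cam('scene')
cv2.imwrite('pics/w3.png',np.hstack([im['pixels'][200:,100:500],cv2.resize(sc['pixels'][20:260,120:320],(400,480))[:280]]))
cv2.imwrite('pics/w3.png',np.hstack([cv2.resize(im['pixels'],(533,400)),cv2.resize(sc['pixels'][60:260,130:263],(266,400))]))"
```

```text
t 7.6 tcp [ 0.5488 -0.3401  0.367 ] yaw(y) 3.15 tilt [-0.003  0.001 -1.   ] grip 0.395 40.221290588378906 F [-0.6  0.7 -1.3] j [ 0.65  0.77 -0.44  0.87  0.3   1.56  0.38]
shift units total [-1.00e-03  1.40e-02  1.05e+00] turn z units -0.03
```

View pics/w3.png

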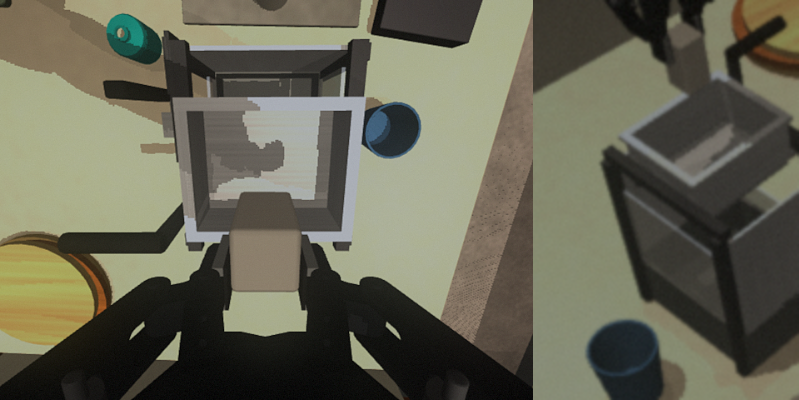

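The held prop hangs over the hopper's -y half. In this half-scale view the rim's outer corners are at (175,98), (365,97), (358,243) and (187,243).

```bash
python3 -c "
from h import *
im=cam('wrist','w3full.png');s=640/533
r=np.array([ray(im,u*s,v*s,.285)[:2] for u,v in ((175,98),(365,97),(358,243),(187,243))]);print(r.round(4).tolist(),r.mean(0))
for a,b in ((0,1),(1,2),(2,3),(3,0)): print(np.linalg.norm(r[a]-r[b]))
d=r[1]-r[0]+r[2]-r[3];print(np.arctan2(d[1],d[0]))
for n,(u,v),z in (('crank tip',(60,242),.299),('crank root',(160,242),.299),('bolt',(106,90),.303)): print(n,ray(im,u*s,v*s,z))
"
```

```text
[[0.4756, -0.2592], [0.6234, -0.2502], [0.6378, -0.3757], [0.4814, -0.3844]] [ 0.5545442  -0.31738416]
0.1479918397180815
0.12639244946079936
0.1567001229703286
0.12536159964503893
0.0582682275298558
crank tip [ 0.37655877 -0.382044    0.299     ]
crank root [ 0.4622097  -0.37727738  0.299     ]
bolt [ 0.43240828 -0.2568427   0.303     ]
```

{"op": "carry_out", "data": {
  "series": [0,0,0,0,0.02,0.25,-1,0,0,0,0,0,0.3,-1,0,0,0,0,0,0.25,-1,0,0,0,0,0,0.15,-1,0,0,0,0,0,0.07,-1,0,0,0,0,0,0,-1,0,0,0,0,0,0,-1,0,0,0,0,0,0,0.2,0,0,0,0,0,0,0.2,0,0,0,0,0,0,0.2,0,0,0,0,0,0,0.2,0,0,0,0,0,0,0.2,0,0,0,0,0,-0.2,0.2,0,0,0,0,0,-0.4,0.2,0,0,0,0,0,-0.4,0.2,0,0,0,0,0,-0.4,0.2]
}}

```text
time: 9.35
tool_pos: [0.5513, -0.3399, 0.4082]
tcp_rot: [0.0, 0.687, 0.727, 0.0]
contact_force: [0.9, -0.5, 0.5]
grip_width: 0.599
finger_force: 0.0
```

```bash
python3 -c "
from h import *
go(.627,.0775,.40,-14)
im=cam('wrist','w4.png')"
```

```text
t 9.35 tcp [ 0.5513 -0.3399  0.4082] yaw(y) 3.24 tilt [ 0.  0. -1.] grip 0.599 0.0 F [ 0.9 -0.5  0.5] j [ 0.63  0.77 -0.43  0.72  0.3   1.7   0.4 ]
shift units total [4.124 0.992 0.083] turn z units 2.87
```

View pics/w4.png

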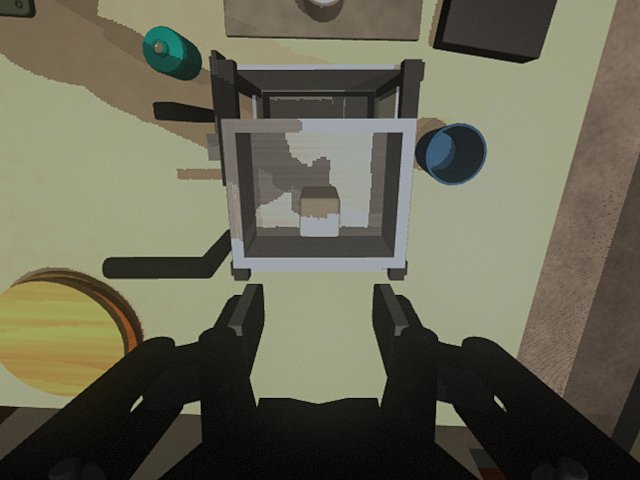

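The first prop stands in the hopper at (320,210). Now for the second one.

{"op": "carry_out", "data": {
  "series": [0,0,0,0.375,0.09,0,0.2,0,0,0,0.375,0.09,0,0.2,0,0,0,0.375,0.09,0,0.2,0,0,0,0.375,0.09,0,0.2,0,0,0,0.375,0.09,0,0.2,0,0,0,0.375,0.09,0,0.2,0,0,0,0.375,0.09,0,0.2,0,0,0,0.375,0.09,0,0.2,0,0,0,0.375,0.09,0,0.2,0,0,0,0.375,0.09,0,0.2,0,0,0,0.375,0.09,0,0.2,0,0,0.96,0,0,0.3,0.3,0,0,0.96,0,0,0.3,0.3,0,0,0.95,0,0,0.3,0.3,0,0,0,0,0,0,0.3]
}}

```text
time: 10.9
tool_pos: [0.6261, 0.0771, 0.3134]
tcp_rot: [-0.001, 0.788, 0.615, -0.002]
contact_force: [0.4, -0.3, 0.6]
grip_width: 0.653
finger_force: 0.0
```

```bash
python3 -c "
from h import *
go(.627,.0775,.044,-14)
im=cam('wrist','w5.png');px=im['pixels'];u,v=proj(im,[.627,.0775,.074]).astype(int);print(u,v)
g=cv2.cvtColor(px,6)[v-40:v+40,u-40:u+40]; m=(g>165).astype(np.uint8)
k=max(cv2.findContours(m,0,2)[0],key=cv2.contourArea);b=cv2.minAreaRect(k);print(b,ray(im,b[0][0]+u-40,b[0][1]+v-40,.074))"
```

```text
t 10.9 tcp [0.6261 0.0771 0.3134] yaw(y) -14.07 tilt [-0.005 -0.001 -1.   ] grip 0.653 0.0 F [ 0.4 -0.3  0.6] j [-0.03  0.75 -0.35  1.09  0.25  1.35 -0.6 ]
shift units total [0.012 0.02  2.694] turn z units -0.01
319 198
((40.5, 37.0), (26.0, 27.0), 90.0) [0.62832764 0.08103612 0.074     ]
```

{"op": "carry_out", "data": {
  "series": [0,0,0,0.02,0.02,0.35,0.3,0,0,0,0,0,0.35,0.3,0,0,0,0,0,0.35,0.3,0,0,0,0,0,0.35,0.3,0,0,0,0,0,0.35,0.3,0,0,0,0,0,0.35,0.3,0,0,0,0,0,0.35,0.3,0,0,0,0,0,0.22,0.3,0,0,0,0,0,0,0.3,0,0,0,0,0,0,-1,0,0,0,0,0,0,-1,0,0,0,0,0,0,-1,0,0,0,0,0,0,-1,0,0,0,0,0,0,-1,0,0,0,0,0,0,-1]
}}

```text
time: 12.45
tool_pos: [0.6308, 0.0792, 0.0515]
tcp_rot: [0.001, 0.788, 0.616, 0.001]
contact_force: [-1.1, 0.6, 9.2]
grip_width: 0.391
finger_force: 42.1
```

{"op": "carry_out", "data": {
  "series": [0,0,0,0,0,-0.2,-1,0,0,0,0,0,-0.35,-1,0,0,0,0,0,-0.4,-1,0,0,0,0,0,-0.4,-1,0,0,0,0,0,-0.4,-1,0,0,0,0,0,-0.4,-1,0,0,0,0,0,-0.4,-1,0,0,0,0,0,-0.4,-1,0,0,0,0,0,-0.4,-1,0,0,0,0,0,-0.3,-1,0,0,-0.96,0,0,0,-1,0,0,-0.96,0,0,0,-1,0,0,-0.96,0,0,0,-1]
}}

```text
time: 13.75
tool_pos: [0.6293, 0.0789, 0.4159]
tcp_rot: [0.0, 0.685, 0.729, 0.001]
contact_force: [-0.1, -0.5, -1.3]
grip_width: 0.392
finger_force: 41.4
```

```bash
python3 -c "
from h import *
go(.551-.023*.0577,-.317+.023,.40,3.3)
im=cam('wrist','w5.png')"
```

```text
t 13.75 tcp [0.6293 0.0789 0.4159] yaw(y) 3.58 tilt [ 0.002  0.    -1.   ] grip 0.392 41.435112714534625 F [-0.1 -0.5 -1.3] j [-0.04  0.73 -0.42  0.77  0.28  1.67 -0.27]
shift units total [-3.672 -1.028  0.156] turn z units 0.05
```

{"op": "carry_out", "data": {
  "series": [0,0,0,-0.334,-0.093,0,-1,0,0,0,-0.334,-0.093,0,-1,0,0,0,-0.334,-0.093,0,-1,0,0,0,-0.334,-0.093,0,-1,0,0,0,-0.334,-0.093,0,-1,0,0,0,-0.334,-0.093,0,-1,0,0,0,-0.334,-0.093,0,-1,0,0,0,-0.334,-0.093,0,-1,0,0,0,-0.334,-0.093,0,-1,0,0,0,-0.334,-0.093,0,-1,0,0,0,-0.334,-0.093,0.1,-1,0,0,0,0,0,0.2,-1,0,0,0,0,0,0.2,-1,0,0,0,0,0,0,-1]
}}

```text
time: 15.2
tool_pos: [0.5478, -0.2938, 0.3634]
tcp_rot: [-0.001, 0.687, 0.727, -0.0]
contact_force: [-0.2, -0.1, -0.5]
grip_width: 0.392
finger_force: 41.4
```

```bash
python3 -c "
from h import *
go(.551-.023*.0577,-.317+.024,.266,3.3)"
```

```text
t 15.2 tcp [ 0.5478 -0.2938  0.3634] yaw(y) 3.21 tilt [-0.002  0.001 -1.   ] grip 0.392 41.362840084475465 F [-0.2 -0.1 -0.5] j [ 0.61  0.72 -0.44  1.    0.29  1.48  0.3 ]
shift units total [0.006 0.021 0.974] turn z units -0.01
```

{"op": "carry_out", "data": {
  "series": [0,0,0,0,0.02,0.25,-1,0,0,0,0,0,0.3,-1,0,0,0,0,0,0.25,-1,0,0,0,0,0,0.12,-1,0,0,0,0,0,0.05,-1,0,0,0,0,0,0,-1,0,0,0,0,0,0,-1,0,0,0,0,0,0,0.2,0,0,0,0,0,0,0.2,0,0,0,0,0,0,0.2,0,0,0,0,0,0,0.2,0,0,0,0,0,0,0.2,0,0,0,0,0,-0.2,0.2,0,0,0,0,0,-0.4,0.2,0,0,0,0,0,-0.4,0.2,0,0,0,0,0,-0.4,0.2]
}}

```text
time: 16.8
tool_pos: [0.5503, -0.2936, 0.4092]
tcp_rot: [0.0, 0.686, 0.727, 0.0]
contact_force: [0.1, 0.0, 0.1]
grip_width: 0.597
finger_force: 0.0
```

```bash
python3 -c "
from h import *
go(.551-.109-.01,-.317+.069-.006,.40,93.3)
im=cam('wrist','w6.png')"
```

```text
t 16.8 tcp [ 0.5503 -0.2936  0.4092] yaw(y) 3.3 tilt [ 0.  0. -1.] grip 0.597 0.0 F [0.1 0.  0.1] j [ 0.59  0.71 -0.44  0.85  0.28  1.62  0.32]
shift units total [ 0.463 -1.158  0.091] turn z units -15.0
```

View pics/w6.png

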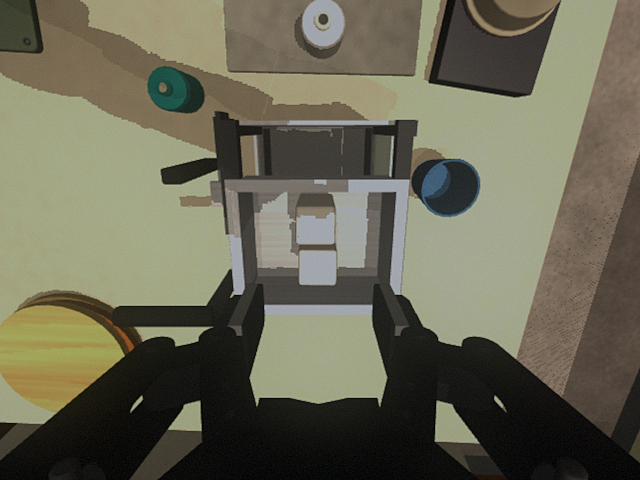

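Both props are in the hopper at (315,218) and (318,267). The bolt upright's top end is at about (163,175), and the crank bar spans (115..225,316).

```bash
python3 -c "
from h import *
im=cam('wrist')
for q in ((162,167),(162,184)): print(ray(im,*q,.303))
for q in ((115,307),(115,326)): print(ray(im,*q,.305))
print(proj(im,[.4327,-.254,.303]))
go(.551-.112,-.317-.01,.40,3.3)"
```

```text
[ 0.4315737  -0.25011739  0.303     ]
[ 0.43048431 -0.26308897  0.303     ]
[ 0.38228936 -0.37141574  0.305     ]
[ 0.37990226 -0.39034995  0.305     ]
[163.92718699 172.25293753]
t 16.9 tcp [ 0.5514 -0.2936  0.412 ] yaw(y) 3.28 tilt [ 0.006 -0.002 -1.   ] grip 0.602 0.0 F [ 0.1 -0.1 -0.2] j [ 0.59  0.71 -0.44  0.85  0.28  1.63  0.32]
shift units total [-0.269 -1.142  0.113] turn z units -0.0
```

{"op": "carry_out", "data": {
  "series": [0,0,0,0,-0.38,0,-1,0,0,0,0,-0.38,0,-1,0,0,0,0,-0.38,0,-1,0,0,0,0.03,0,0,-1,0,0,0,0,0,0,-1,0,0,0,0,0,0.25,-1,0,0,0,0,0,0.25,-1,0,0,0,0,0,0.25,-1,0,0,0,0,0,0.25,-1,0,0,0,0,0,0.25,-1,0,0,0,0,0,0.15,-1,0,0,0,0,0,0,-1]
}}

```text
time: 18.1
tool_pos: [0.437, -0.2966, 0.2654]
tcp_rot: [-0.002, 0.686, 0.728, -0.0]
contact_force: [-0.2, 0.2, 1.4]
grip_width: 0.003
finger_force: 0.0
```

```bash
python3 -c "
from h import *
go(.438,-.238,.27,3.3)"
```

```text
t 18.1 tcp [ 0.437  -0.2966  0.2654] yaw(y) 3.37 tilt [-0.002  0.002 -1.   ] grip 0.003 0.0 F [-0.2  0.2  1.4] j [ 0.78  0.62 -0.45  1.59  0.3   1.    0.3 ]
shift units total [ 0.585  0.045 -0.045] turn z units 0.01
```

{"op": "carry_out", "data": {
  "series": [0,0,0,0.08,0,0,-1,0,0,0,0.08,0,0,-1,0,0,0,0.07,0,0,-1,0,0,0,0.07,0,0,-1,0,0,0,0.07,0,0,-1,0,0,0,0.07,0,0,-1,0,0,0,0.07,0,0,-1,0,0,0,0.07,0,0,-1,0,0,0,0,0,0,-1,0,0,0,0,0,0,-1]
}}

```text
time: 19.1
tool_pos: [0.4335, -0.2437, 0.2673]
tcp_rot: [0.003, 0.688, 0.726, -0.002]
contact_force: [7.5, -36.4, -8.6]
grip_width: -0.0
finger_force: 18.3
```

```bash
python3 -c "
from h import *
go(.438,-.238,.27,3.3)"
```

```text
t 19.1 tcp [ 0.4335 -0.2437  0.2673] yaw(y) 3.09 tilt [ 0.002 -0.007 -1.   ] grip -0.0 18.28647556831129 F [  7.5 -36.4  -8.6] j [ 0.7   0.57 -0.45  1.7   0.3   0.94  0.19]
shift units total [ 0.054  0.048 -0.027] turn z units -0.04
```

{"op": "carry_out", "data": {
  "series": [0,0,0,-0.15,0,0,-1,0,0,0,-0.1,0,0,-1,0,0,0,0,0,-0.3,-1,0,0,0,0,0,-0.35,-1,0,0,0,0,0,-0.25,-1,0,0,0,0,-0.1,0,-1,0,0,0,0,-0.15,0,-1,0,0,0,-0.3,0,0,-1,0,0,0,-0.35,0,0,-1,0,0,0,-0.35,0,0,-1,0,0,0,-0.35,0,0,-1,0,0,0,-0.1,0,0,-1,0,0,0,0,0,0,-1]
}}

```text
time: 20.4
tool_pos: [0.4176, -0.4112, 0.3559]
tcp_rot: [-0.001, 0.687, 0.727, 0.0]
contact_force: [0.3, 0.4, -0.5]
grip_width: -0.004
finger_force: 0.0
```

```bash
python3 -c "
from h import *
go(.402,-.417,.28,3.3)
im=cam('top');c=im['pixels'][170:340,385:555];cv2.imwrite('pics/t2.png',cv2.resize(c,None,fx=3.5,fy=3.5))"
```

```text
t 20.4 tcp [ 0.4176 -0.4112  0.3559] yaw(y) 3.23 tilt [-0.001  0.002 -1.   ] grip -0.004 0.0 F [ 0.3  0.4 -0.5] j [ 0.93  0.65 -0.45  1.18  0.27  1.37  0.56]
shift units total [-0.051 -0.158  0.759] turn z units -0.01
```

View pics/t2.png

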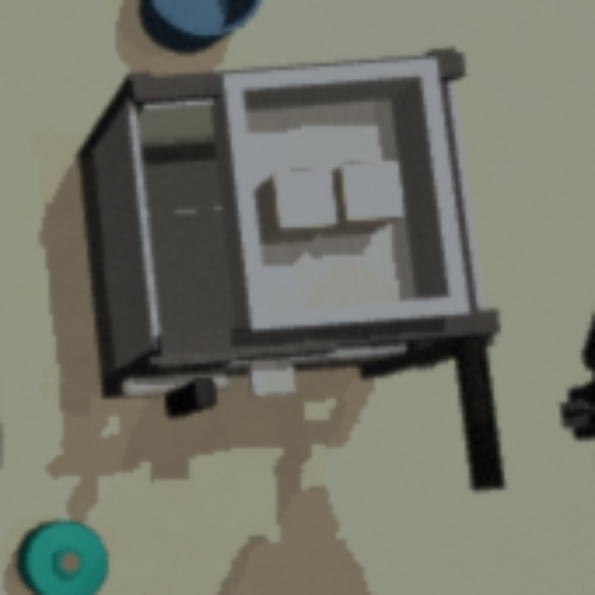

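The bolt upright moved to about (190,397) in the crop, some 29 mm, so it is drawn. Now for the crank.

{"op": "carry_out", "data": {
  "series": [0,0,0,-0.05,-0.16,0,-1,0,0,0,0,0,0.25,-1,0,0,0,0,0,0.3,-1,0,0,0,0,0,0.23,-1,0,0,0,0,0,0,-1,0,0,0,0.1,0,0,-1,0,0,0,0.1,0,0,-1,0,0,0,0.08,0,0,-1,0,0,0,0.08,0,0.02,-1,0,0,0,0.08,0,0.03,-1,0,0,0,0,0,0,-1]
}}

```text
time: 21.55
tool_pos: [0.4003, -0.3714, 0.2754]
tcp_rot: [0.001, 0.686, 0.728, -0.0]
contact_force: [-0.4, -0.6, 0.6]
grip_width: -0.003
finger_force: 0.0
```

```bash
python3 -c "
from h import *
go(.402,-.328,.235,3.3)"
```

```text
t 21.55 tcp [ 0.4003 -0.3714  0.2754] yaw(y) 3.37 tilt [ 0.001 -0.001 -1.   ] grip -0.003 0.0 F [-0.4 -0.6  0.6] j [ 0.92  0.64 -0.45  1.51  0.3   1.06  0.46]
shift units total [0.433 0.043 0.403] turn z units 0.01
```

{"op": "carry_out", "data": {
  "series": [0,0,0,0.08,0,0.05,-1,0,0,0,0.08,0,0.06,-1,0,0,0,0.08,0,0.07,-1,0,0,0,0.07,0,0.08,-1,0,0,0,0.06,0,0.08,-1,0,0,0,0.06,0,0.05,-1,0,0,0,0.03,0,0,-1,0,0,0,0,0,0,-1]
}}

```text
time: 22.35
tool_pos: [0.3976, -0.3294, 0.2355]
tcp_rot: [0.002, 0.687, 0.727, -0.001]
contact_force: [8.0, -25.7, -16.4]
grip_width: 0.003
finger_force: 12.8
```

```bash
python3 -c "
from h import *
go(.402,-.328,.235,3.3)
im=cam('top');c=im['pixels'][170:340,385:555];sc=cam('scene')['pixels'][60:260,130:330];cv2.imwrite('pics/t3.png',np.hstack([cv2.resize(c,(400,400)),cv2.resize(sc,(400,400))]))"
```

```text
t 22.35 tcp [ 0.3976 -0.3294  0.2355] yaw(y) 3.19 tilt [ 0.002 -0.005 -1.   ] grip 0.003 12.833570390939713 F [  8.  -25.7 -16.4] j [ 0.86  0.63 -0.43  1.69  0.33  0.89  0.36]
shift units total [0.012 0.045 0.005] turn z units -0.02
```

View pics/t3.png

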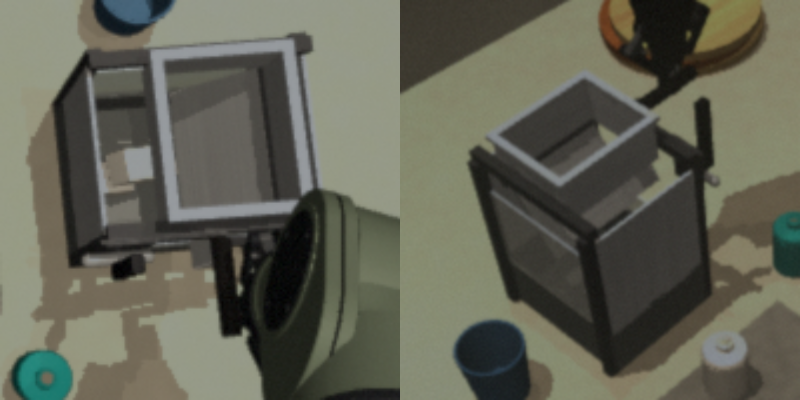

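{"op": "carry_out", "data": {
  "series": [0,0,0,0,0,0,-1,0,0,0,0,0,0,-1,0,0,0,-0.12,0,0,-1,0,0,0,-0.05,0,-0.2,-1,0,0,0,0,0,-0.3,-1,0,0,0,0,0,-0.3,-1,0,0,0,0,0,-0.2,-1,0,0,0,0.25,0,0,-1,0,0,0,0.3,0,0,-1,0,0,0,0.17,0,0,-1,0,0,0,0,0,0,-1]
}}

```text
time: 23.55
tool_pos: [0.3943, -0.2695, 0.3361]
tcp_rot: [0.0, 0.685, 0.728, 0.0]
contact_force: [-1.1, -0.9, 0.2]
grip_width: -0.001
finger_force: 0.0
```

```bash
python3 -c "
from h import *
go(.402,-.274,.24,3.3)
im=cam('top');c=im['pixels'][170:340,385:555];sc=cam('scene')['pixels'][60:260,130:330];cv2.imwrite('pics/t4.png',np.hstack([cv2.resize(c,(400,400)),cv2.resize(sc,(400,400))]))"
```

```text
t 23.55 tcp [ 0.3943 -0.2695  0.3361] yaw(y) 3.47 tilt [ 0.001  0.    -1.   ] grip -0.001 0.0 F [-1.1 -0.9  0.2] j [ 0.82  0.47 -0.48  1.62  0.23  1.11  0.34]
shift units total [-0.05   0.073  0.961] turn z units 0.03
```

View pics/t4.png

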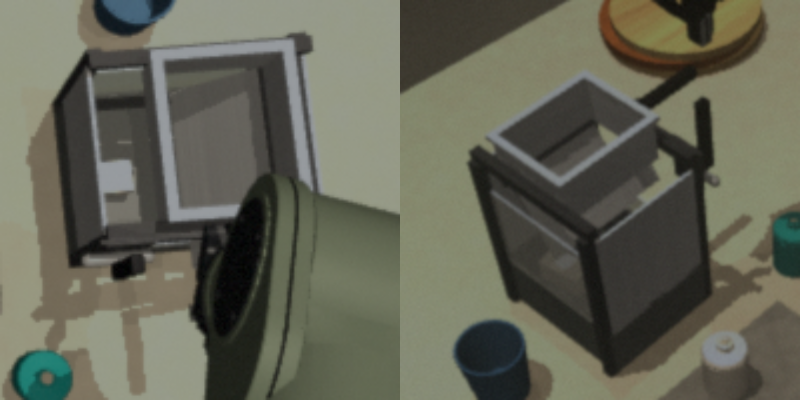

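The hopper is empty and a prop shows in the bin through the clear sheet at (565,260). Now I'll close the trap from the other side of the bar.

{"op": "carry_out", "data": {
  "series": [0,0,0,0,0.07,0.3,-1,0,0,0,0,0,0.35,-1,0,0,0,0,0,0.3,-1,0,0,0,0,0,0,-1,0,0,0,-0.1,0,0,-1,0,0,0,-0.08,0,0,-1,0,0,0,-0.06,0,-0.05,-1,0,0,0,-0.06,0,-0.06,-1,0,0,0,-0.07,0,-0.06,-1,0,0,0,-0.07,0,-0.06,-1,0,0,0,-0.08,0,-0.05,-1,0,0,0,-0.08,0,-0.05,-1,0,0,0,-0.08,0,-0.03,-1,0,0,0,-0.08,0,-0.02,-1,0,0,0,0,0,0,-1]
}}

```text
time: 25.15
tool_pos: [0.406, -0.3478, 0.2801]
tcp_rot: [0.001, 0.687, 0.727, 0.001]
contact_force: [0.7, 2.8, 1.9]
grip_width: 0.001
finger_force: 1.3
```

```bash
python3 -c "
from h import *
go(.402,-.3595,.28,3.3)"
```

```text
t 25.15 tcp [ 0.406  -0.3478  0.2801] yaw(y) 3.27 tilt [ 0.002  0.    -1.   ] grip 0.001 1.299668624997139 F [0.7 2.8 1.9] j [ 0.89  0.61 -0.46  1.55  0.3   1.05  0.42]
shift units total [-0.114 -0.046  0.001] turn z units -0.01
```

{"op": "carry_out", "data": {
  "series": [0,0,0,-0.05,0,0,-1,0,0,0,-0.05,0,0,-1,0,0,0,-0.05,0,0,-1,0,0,0,-0.03,0,0,-1,0,0,0,0,0,0,-1]
}}

```text
time: 25.65
tool_pos: [0.4067, -0.361, 0.2798]
tcp_rot: [-0.003, 0.685, 0.728, 0.003]
contact_force: [-8.0, 38.7, 17.7]
grip_width: -0.002
finger_force: 19.5
```

{"op": "carry_out", "data": {
  "series": [0,0,0,0.15,0,0,-1,0,0,0,0.1,0,0,-1,0,0,0,0,0,-0.3,-1,0,0,0,0,0,-0.35,-1,0,0,0,0,0,-0.1,-1,0,0,0,0.35,0,0,-1,0,0,0,0.35,0,0,-1,0,0,0,0.35,0,0,-1,0,0,0,0.35,0,0,-1,0,0,0,0,0.3,0,-1,0,0,0,0,0,0,-1]
}}

```text
time: 26.75
tool_pos: [0.429, -0.1979, 0.3537]
tcp_rot: [0.001, 0.686, 0.728, 0.001]
contact_force: [0.1, -0.2, -0.3]
grip_width: -0.001
finger_force: 0.0
```

```bash
python3 -c "
from h import *
go(.4345,-.190,.27,3.3)"
```

```text
t 26.75 tcp [ 0.429  -0.1979  0.3537] yaw(y) 3.42 tilt [ 0.002  0.    -1.   ] grip -0.001 0.0 F [ 0.1 -0.2 -0.3] j [ 0.67  0.44 -0.5   1.6   0.23  1.16  0.18]
shift units total [0.076 0.058 0.837] turn z units 0.02
```

{"op": "carry_out", "data": {
  "series": [0,0,0,0.08,0.06,0.2,-1,0,0,0,0,0,0.3,-1,0,0,0,0,0,0.3,-1,0,0,0,0,0,0.04,-1,0,0,0,0,0,0,-1,0,0,0,-0.08,0,0,-1,0,0,0,-0.07,0,0,-1,0,0,0,-0.07,0,0,-1,0,0,0,-0.07,0,0,-1,0,0,0,-0.07,0,0,-1,0,0,0,-0.06,0,0,-1,0,0,0,-0.05,0,0,-1,0,0,0,0,0,0,-1]
}}

```text
time: 28.05
tool_pos: [0.4351, -0.238, 0.2692]
tcp_rot: [-0.0, 0.687, 0.727, -0.0]
contact_force: [0.1, -0.1, 0.3]
grip_width: 0.0
finger_force: 0.0
```

```bash
python3 -c "
from h import *
go(.438,-.2385,.27,3.3)"
```

```text
t 28.05 tcp [ 0.4351 -0.238   0.2692] yaw(y) 3.26 tilt [-0. -0. -1.] grip 0.0 0.0 F [ 0.1 -0.1  0.3] j [ 0.7   0.57 -0.47  1.7   0.3   0.95  0.18]
shift units total [-0.007  0.029 -0.008] turn z units -0.01
```

{"op": "carry_out", "data": {
  "series": [0,0,0,-0.03,0,0,-1,0,0,0,-0.03,0,0,-1,0,0,0,0,0,0,-1]
}}

```text
time: 28.35
tool_pos: [0.4354, -0.2411, 0.2693]
tcp_rot: [-0.002, 0.686, 0.728, 0.001]
contact_force: [-5.3, 16.8, 7.0]
grip_width: 0.003
finger_force: 8.9
```

{"op": "carry_out", "data": {
  "series": [0,0,0,0.1,0,0,-1,0,0,0,0.1,0,0,-1,0,0,0,0,0,-0.35,-1,0,0,0,0,0,-0.35,0.8,0,0,0,0.35,0,-0.2,0.8,0,0,0,0.35,0,0,0.8,0,0,0,0.35,0,0,0.8,0,0,0,0,-0.35,0,0.8,0,0,0,0,-0.3,0,0.8,0,0,0,0,0,0,0.8]
}}

```text
time: 29.35
tool_pos: [0.3609, -0.1221, 0.3597]
tcp_rot: [0.0, 0.687, 0.727, -0.001]
contact_force: [0.3, 0.1, -0.3]
grip_width: 0.901
finger_force: 0.0
```

```bash
cat > jars.py <<'E'
from h import *
def jars(im):
    px=im['pixels']; hsv=cv2.cvtColor(px,cv2.COLOR_BGR2HSV)
    m=((hsv[...,1]<60)&(hsv[...,2]>118)).astype(np.uint8)*255
    m[:190]=0;m[325:]=0;m[:,:150]=0;m[:,402:]=0
    for k in cv2.findContours(m,0,2)[0]:
        A=cv2.contourArea(k); (u,v),r=cv2.minEnclosingCircle(k)
        if 200<A<700 and A/(3.14*r*r)>.7: print('jar',round(u,1),round(v,1),round(r,1),ray(im,u,v,.082)[:2].round(4))
E
python3 -c "
from jars import *
go(.4507,-.0089,.3,3.3)
im=cam('top');jars(im);cv2.imwrite('pics/t5.png',im['pixels'])"
```

```text
t 29.35 tcp [ 0.3609 -0.1221  0.3597] yaw(y) 3.26 tilt [-0.    -0.002 -1.   ] grip 0.901 0.0 F [ 0.3  0.1 -0.3] j [ 0.63  0.28 -0.54  1.85  0.17  1.06  0.08]
shift units total [1.081 0.962 0.595] turn z units -0.01
```

View pics/t5.png

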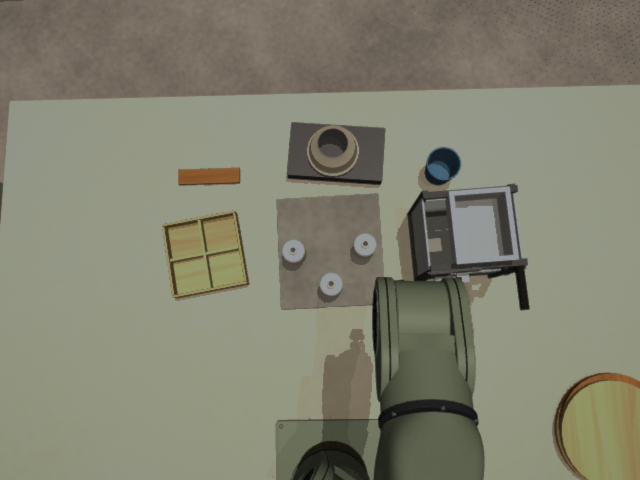

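The top view shows the jars unmoved at (293,250), (365,244) and (331,284), the trap shut, the bolt back, and the crate at (205,254). Now I'll refine the crate's position.

```bash
sed -i 's/>118/>125/' jars.py; python3 -c "
from jars import *
im=cam('top');jars(im)
for n,(x0,x1,y0,y1) in (('top',(150,260,200,310)),('scene',(350,500,280,430))):
    im=cam(n);hsv=cv2.cvtColor(im['pixels'],40)
    m=cv2.inRange(hsv,(10,65,40),(33,255,255));M=np.zeros_like(m);M[y0:y1,x0:x1]=m[y0:y1,x0:x1]
    k=max(cv2.findContours(M,0,2)[0],key=cv2.contourArea);k=cv2.convexHull(k)
    q=cv2.approxPolyDP(k,6,True)[:,0];print(n,cv2.contourArea(k),q.tolist(),[ray(im,*p,.04)[:2].round(3).tolist() for p in q], [ray(im,*p,.0)[:2].round(3).tolist() for p in q])
    c=(.531,.303);a=np.radians(8.7)
    print([proj(im,[c[0]+sx*.093*np.cos(a)-sy*.093*np.sin(a),c[1]+sx*.093*np.sin(a)+sy*.093*np.cos(a),.04]).round(1).tolist() for sx,sy in ((1,1),(1,-1),(-1,-1),(-1,1))])
"
```

```text
jar 331.4 282.8 11.8 [ 0.4521 -0.0098]
jar 293.0 248.5 12.7 [0.5354 0.0799]
jar 365.1 244.1 11.5 [ 0.5426 -0.0918]
top 5845.5 [[234, 211], [248, 284], [173, 297], [162, 225]] [[0.638, 0.23], [0.456, 0.194], [0.428, 0.378], [0.607, 0.41]] [[0.647, 0.237], [0.459, 0.2], [0.43, 0.389], [0.614, 0.422]]
[[162.3, 224.2], [235.8, 211.5], [246.7, 285.2], [171.6, 298.1]]
scene 8424.0 [[409, 297], [486, 339], [443, 418], [364, 367]] [[0.464, 0.198], [0.43, 0.378], [0.628, 0.417], [0.658, 0.239]] [[0.442, 0.186], [0.406, 0.373], [0.612, 0.413], [0.642, 0.229]]
[[445.7, 408.2], [365.6, 355.9], [411.6, 293.7], [488.5, 338.4]]
```

{"op": "carry_out", "data": {
  "series": [0,0,0,0.27,0.24,0,0.8,0,0,0,0.27,0.24,0,0.8,0,0,0,0.27,0.24,0.1,0.8,0,0,0,0.27,0.24,0.2,0.8,0,0,0,0,0,0.3,0.8,0,0,0,0,0,0,0.8]
}}

```text
time: 30.15
tool_pos: [0.4525, -0.0081, 0.2966]
tcp_rot: [-0.002, 0.686, 0.728, -0.002]
contact_force: [-0.5, -0.6, 1.2]
grip_width: 0.895
finger_force: 0.0
```

```bash
cat > wj.py <<'E'
from h import *
import sys
def wj(x,y):
    im=cam('wrist');g=cv2.cvtColor(im['pixels'],6);c=cv2.GaussianBlur(g,(5,5),1)
    u,v=proj(im,[x,y,.082]); u2,_=proj(im,[x,y+.028,.082]); r=abs(proj(im,[x+.028,y,.082])[0]-u)
    print('expect',u,v,r)
    H=cv2.HoughCircles(c,cv2.HOUGH_GRADIENT,1,20,param1=80,param2=14,minRadius=int(r*.85),maxRadius=int(r*1.15))
    if H is not None:
        for a in H[0]:
            if np.hypot(a[0]-u,a[1]-v)<2*r: print('circ',a,ray(im,a[0],a[1],.082)[:2].round(4))
E
python3 -c "
from wj import *
wj(.4507,-.0089); go(.4507,-.0089,.049,3.3)"
```

```text
expect 316.737568396959 204.3079175925037 25.333134661241104
circ [318.5 200.5  23.8] [ 0.4524 -0.0045]
t 30.2 tcp [ 0.4528 -0.0086  0.2986] yaw(y) 3.35 tilt [-0.003  0.    -1.   ] grip 0.9 0.0 F [ 0.9 -0.6  0.9] j [ 0.27  0.47 -0.53  1.77  0.28  0.97 -0.31]
shift units total [-0.003 -0.014  2.496] turn z units 0.01
```

{"op": "carry_out", "data": {
  "series": [0,0,0,0.01,0,0.35,0.8,0,0,0,0,0,0.35,0.8,0,0,0,0,0,0.35,0.8,0,0,0,0,0,0.35,0.8,0,0,0,0,0,0.35,0.8,0,0,0,0,0,0.35,0.8,0,0,0,0,0,0.3,0.8,0,0,0,0,0,0.1,0.8,0,0,0,0,0,0,-1,0,0,0,0,0,0,-1,0,0,0,0,0,0,-1,0,0,0,0,0,0,-1,0,0,0,0,0,0,-1,0,0,0,0,0,0,-1]
}}

```text
time: 31.6
tool_pos: [0.4537, -0.0081, 0.0503]
tcp_rot: [0.001, 0.687, 0.727, 0.001]
contact_force: [-0.0, -1.8, 11.1]
grip_width: 0.646
finger_force: 43.6
```

{"op": "carry_out", "data": {
  "series": [0,0,0,0,0,-0.1,-1,0,0,0,0,0,-0.25,-1,0,0,0,0,0,-0.35,-1,0,0,0,0,0,-0.35,-1,0,0,0,0,0,-0.35,-1,0,0,-0.9,0,0,-0.1,-1,0,0,0,0,0,0,-1]
}}

```text
time: 32.3
tool_pos: [0.4535, -0.0082, 0.2009]
tcp_rot: [0.001, 0.651, 0.759, 0.001]
contact_force: [-0.4, -1.3, -2.6]
grip_width: 0.642
finger_force: 43.3
```

```bash
python3 -c "
from h import *
go(.5687,.3543,.20,8.7)"
```

```text
t 32.3 tcp [ 0.4535 -0.0082  0.2009] yaw(y) 8.77 tilt [ 0.003 -0.    -1.   ] grip 0.642 43.26473593711853 F [-0.4 -1.3 -2.6] j [ 0.24  0.61 -0.5   1.94  0.45  0.69 -0.38]
shift units total [3.407 1.691 0.012] turn z units 0.01
```

{"op": "carry_out", "data": {
  "series": [0,0,0,0.2,0.1,0,-1,0,0,0,0.32,0.16,0,-1,0,0,0,0.34,0.169,0,-1,0,0,0,0.34,0.169,0,-1,0,0,0,0.34,0.169,0,-1,0,0,0,0.34,0.169,0,-1,0,0,0,0.34,0.169,0,-1,0,0,0,0.34,0.169,0,-1,0,0,0,0.34,0.169,0,-1,0,0,0,0.32,0.16,0,-1,0,0,0,0.18,0.1,0,-1,0,0,0,0.01,0,0,-1,0,0,0,0,0,0,-1]
}}

```text
time: 33.6
tool_pos: [0.5693, 0.3549, 0.198]
tcp_rot: [0.0, 0.652, 0.758, -0.001]
contact_force: [-0.3, -0.1, -3.1]
grip_width: 0.644
finger_force: 43.5
```

```bash
python3 -c "
from h import *
go(.5687,.3543,.048,8.7)"
```

```text
t 33.6 tcp [0.5693 0.3549 0.198 ] yaw(y) 8.65 tilt [-0.001 -0.001 -1.   ] grip 0.644 43.46604645252228 F [-0.3 -0.1 -3.1] j [-0.44  0.93 -0.44  1.11  0.38  1.18 -0.71]
shift units total [-0.004 -0.005  1.5  ] turn z units -0.01
```

Lower it, release, and rise.

{"op": "carry_out", "data": {
  "series": [0,0,0,0,0,0.3,-1,0,0,0,0,0,0.35,-1,0,0,0,0,0,0.35,-1,0,0,0,0,0,0.3,-1,0,0,0,0,0,0.15,-1,0,0,0,0,0,0.04,-1,0,0,0,0,0,0,-1,0,0,0,0,0,0,-1,0,0,0,0,0,0,0.6,0,0,0,0,0,0,0.6,0,0,0,0,0,0,0.6,0,0,0,0,0,0,0.6,0,0,0,0,0,-0.1,0.6,0,0,0,0,0,-0.3,0.6,0,0,0,0,0,-0.4,0.6,0,0,0,0,0,-0.4,0.6,0,0,0,0,0,-0.4,0.6,0,0,0,0,0,-0.4,0.8,0,0,0,0,0,0,0.8]
}}

```text
time: 35.5
tool_pos: [0.5706, 0.3561, 0.2565]
tcp_rot: [0.001, 0.652, 0.759, 0.004]
contact_force: [0.1, 0.1, -0.5]
grip_width: 0.899
finger_force: 0.0
```

```bash
python3 -c "
from wj import *
from jars import jars
wj(.5687,.3543);jars(cam('top')); go(.535,.08,.25,8.7)"
```

```text
expect 313.84030757172184 214.30192817406441 27.917611910852088
circ [316.5 211.5  26.8] [0.5709 0.3575]
circ [316.5 267.5  31.4] [0.5798 0.2985]
t 35.6 tcp [0.5697 0.3552 0.2515] yaw(y) 8.71 tilt [ 0.001  0.001 -1.   ] grip 0.902 0.0 F [ 0.2  0.2 -0.4] j [-0.44  0.88 -0.45  1.02  0.36  1.3  -0.68]
shift units total [-2.667 -0.76   0.012] turn z units 0.0
```

{"op": "carry_out", "data": {
  "series": [0,0,0,-0.33,-0.095,0,0.8,0,0,0,-0.33,-0.095,0,0.8,0,0,0,-0.33,-0.095,0,0.8,0,0,0,-0.33,-0.095,0,0.8,0,0,0,-0.33,-0.095,0,0.8,0,0,0,-0.33,-0.095,0,0.8,0,0,0,-0.33,-0.095,0,0.8,0,0,0,-0.33,-0.095,0,0.8,0,0,0,0,0,0,0.8]
}}

```text
time: 36.5
tool_pos: [0.534, 0.0778, 0.2497]
tcp_rot: [0.0, 0.653, 0.757, -0.001]
contact_force: [-0.6, 0.5, -0.2]
grip_width: 0.897
finger_force: 0.0
```

```bash
python3 -c "
from wj import *
wj(.5335,.08); wj(.543,-.091); go(.5325,.08,.049,8.7)"
```

```text
expect 317.4109558917896 211.09225949790877 28.634687047882153
circ [317.5 209.5  26.8] [0.5334 0.0816]
expect 302.574930254369 361.6298247088289 24.64431193683555
circ [304.5 368.5  27.4] [ 0.5464 -0.0999]
t 36.6 tcp [0.5343 0.0821 0.2499] yaw(y) 8.65 tilt [-0.001  0.    -1.   ] grip 0.903 0.0 F [-0.2  1.5 -0.2] j [ 0.05  0.67 -0.51  1.57  0.36  1.   -0.41]
shift units total [-0.019 -0.019  2.009] turn z units -0.01
```

{"op": "carry_out", "data": {
  "series": [0,0,0,-0.01,-0.01,0.35,0.8,0,0,0,0,0,0.35,0.8,0,0,0,0,0,0.35,0.8,0,0,0,0,0,0.35,0.8,0,0,0,0,0,0.35,0.8,0,0,0,0,0,0.2,0.8,0,0,0,0,0,0.06,0.8,0,0,0,0,0,0,-1,0,0,0,0,0,0,-1,0,0,0,0,0,0,-1,0,0,0,0,0,0,-1,0,0,0,0,0,0,-1,0,0,0,0,0,0,-1]
}}

```text
time: 37.9
tool_pos: [0.5341, 0.0816, 0.0501]
tcp_rot: [0.0, 0.651, 0.759, 0.0]
contact_force: [-1.7, -0.4, 8.2]
grip_width: 0.64
finger_force: 43.7
```

{"op": "carry_out", "data": {
  "series": [0,0,0,0,0,-0.1,-1,0,0,0,0,0,-0.25,-1,0,0,0,0,0,-0.35,-1,0,0,0,0,0,-0.35,-1,0,0,0,0,0,-0.35,-1,0,0,0,0,0,-0.1,-1,0,0,0,0,0,0,-1]
}}

```text
time: 38.6
tool_pos: [0.5341, 0.0814, 0.2007]
tcp_rot: [0.001, 0.652, 0.759, 0.001]
contact_force: [-0.6, 0.8, -4.3]
grip_width: 0.642
finger_force: 44.0
```

```bash
python3 -c "
from h import *
go(.4797,.3407,.20,8.7)"
```

```text
t 38.6 tcp [0.5341 0.0814 0.2007] yaw(y) 8.69 tilt [ 0.002  0.    -1.   ] grip 0.642 43.9553439617157 F [-0.6  0.8 -4.3] j [ 0.04  0.72 -0.48  1.65  0.41  0.87 -0.45]
shift units total [ 2.646 -0.146  0.006] turn z units -0.0
```

{"op": "carry_out", "data": {
  "series": [0,0,0,0.2,-0.01,0,-1,0,0,0,0.32,-0.02,0,-1,0,0,0,0.35,-0.02,0,-1,0,0,0,0.35,-0.02,0,-1,0,0,0,0.35,-0.02,0,-1,0,0,0,0.35,-0.02,0,-1,0,0,0,0.32,-0.02,0,-1,0,0,0,0.25,-0.02,0,-1,0,0,0,0.15,0,0,-1,0,0,0,0,0,0,-1,0,0,0,0,0,0,-1]
}}

```text
time: 39.7
tool_pos: [0.4792, 0.3391, 0.1986]
tcp_rot: [0.0, 0.652, 0.759, -0.001]
contact_force: [0.6, -0.8, -2.7]
grip_width: 0.642
finger_force: 43.9
```

```bash
python3 -c "
from h import *
go(.4797,.3407,.048,8.7)"
```

```text
t 39.7 tcp [0.4792 0.3391 0.1986] yaw(y) 8.67 tilt [-0.001 -0.001 -1.   ] grip 0.642 43.86084794998169 F [ 0.6 -0.8 -2.7] j [-0.46  0.79 -0.43  1.48  0.37  0.96 -0.84]
shift units total [0.017 0.009 1.506] turn z units -0.0
```

{"op": "carry_out", "data": {
  "series": [0,0,0,0.01,0,0.3,-1,0,0,0,0,0,0.35,-1,0,0,0,0,0,0.35,-1,0,0,0,0,0,0.3,-1,0,0,0,0,0,0.15,-1,0,0,0,0,0,0.04,-1,0,0,0,0,0,0,-1,0,0,0,0,0,0,-1,0,0,0,0,0,0,0.6,0,0,0,0,0,0,0.6,0,0,0,0,0,0,0.6,0,0,0,0,0,0,0.6,0,0,0,0,0,-0.1,0.6,0,0,0,0,0,-0.3,0.6,0,0,0,0,0,-0.4,0.6,0,0,0,0,0,-0.4,0.6,0,0,0,0,0,-0.4,0.6,0,0,0,0,0,-0.4,0.8,0,0,0,0,0,0,0.8]
}}

```text
time: 41.6
tool_pos: [0.4796, 0.3422, 0.2559]
tcp_rot: [0.0, 0.651, 0.759, 0.004]
contact_force: [0.5, 0.4, -0.4]
grip_width: 0.901
finger_force: 0.0
```

```bash
python3 -c "
from wj import *
wj(.4797,.3407); go(.544,-.093,.25,8.7)"
```

```text
expect 316.0559429310545 214.47050801621117 27.95593335281052
circ [316.5 211.5  25.8] [0.4797 0.3437]
t 41.65 tcp [0.4792 0.3416 0.2532] yaw(y) 8.7 tilt [ 0.003  0.003 -1.   ] grip 0.897 0.0 F [ 0.2 -0.3  0.2] j [-0.45  0.73 -0.46  1.39  0.34  1.09 -0.82]
shift units total [-4.394 -0.017  0.023] turn z units 0.0
```

{"op": "carry_out", "data": {
  "series": [0,0,0,-0.338,0,0,0.8,0,0,0,-0.338,0,0,0.8,0,0,0,-0.338,0,0,0.8,0,0,0,-0.338,0,0,0.8,0,0,0,-0.338,0,0,0.8,0,0,0,-0.338,0,0,0.8,0,0,0,-0.338,0,0,0.8,0,0,0,-0.338,0,0,0.8,0,0,0,-0.338,0,0,0.8,0,0,0,-0.338,0,0,0.8,0,0,0,-0.338,0,0,0.8,0,0,0,-0.338,0,0,0.8,0,0,0,-0.338,0,0,0.8,0,0,0,0,-0.02,0,0.8]
}}

```text
time: 43.05
tool_pos: [0.543, -0.098, 0.2494]
tcp_rot: [-0.0, 0.653, 0.757, -0.001]
contact_force: [0.8, 0.8, -0.2]
grip_width: 0.9
finger_force: 0.0
```

```bash
python3 -c "
from wj import *
wj(.543,-.092); go(.543,-.092,.049,8.7)"
```

```text
expect 318.50064191873827 207.62159058780355 28.747483381770564
circ [321.5 203.5  26.6] [ 0.5452 -0.0876]
t 43.1 tcp [ 0.5426 -0.0953  0.2497] yaw(y) 8.54 tilt [-0.001 -0.    -1.   ] grip 0.899 0.0 F [ 0.2  0.7 -0.1] j [ 0.38  0.68 -0.52  1.54  0.38  1.02 -0.09]
shift units total [0.032 0.012 2.007] turn z units -0.03
```

{"op": "carry_out", "data": {
  "series": [0,0,0,0.05,0,0.3,0.8,0,0,0,0,0,0.35,0.8,0,0,0,0,0,0.35,0.8,0,0,0,0,0,0.35,0.8,0,0,0,0,0,0.35,0.8,0,0,0,0,0,0.25,0.8,0,0,0,0,0,0.06,0.8,0,0,0,0,0,0,-1,0,0,0,0,0,0,-1,0,0,0,0,0,0,-1,0,0,0,0,0,0,-1,0,0,0,0,0,0,-1,0,0,0,0,0,0,-1]
}}

```text
time: 44.4
tool_pos: [0.5431, -0.0885, 0.0505]
tcp_rot: [0.001, 0.651, 0.759, 0.001]
contact_force: [-1.6, 2.1, 9.8]
grip_width: 0.646
finger_force: 44.1
```

{"op": "carry_out", "data": {
  "series": [0,0,0,0,0,-0.1,-1,0,0,0,0,0,-0.25,-1,0,0,0,0,0,-0.35,-1,0,0,0,0,0,-0.35,-1,0,0,0,0,0,-0.35,-1,0,0,0,0,0,-0.1,-1,0,0,0,0,0,0,-1]
}}

```text
time: 45.1
tool_pos: [0.5428, -0.0888, 0.2007]
tcp_rot: [0.001, 0.652, 0.759, 0.001]
contact_force: [-0.7, -0.2, -3.9]
grip_width: 0.646
finger_force: 44.1
```

```bash
python3 -c "
from h import *
go(.4933,.2517,.20,8.7)"
```

```text
t 45.1 tcp [ 0.5428 -0.0888  0.2007] yaw(y) 8.69 tilt [ 0.002 -0.    -1.   ] grip 0.646 44.133737683296204 F [-0.7 -0.2 -3.9] j [ 0.36  0.74 -0.5   1.61  0.43  0.89 -0.14]
shift units total [3.44  0.024 0.004] turn z units -0.0
```

{"op": "carry_out", "data": {
  "series": [0,0,0,0.2,0,0,-1,0,0,0,0.32,0,0,-1,0,0,0,0.34,0,0,-1,0,0,0,0.34,0,0,-1,0,0,0,0.34,0,0,-1,0,0,0,0.34,0,0,-1,0,0,0,0.34,0,0,-1,0,0,0,0.34,0.01,0,-1,0,0,0,0.34,0.01,0,-1,0,0,0,0.32,0,0,-1,0,0,0,0.22,0,0,-1,0,0,0,0,0,0,-1,0,0,0,0,0,0,-1]
}}

```text
time: 46.4
tool_pos: [0.492, 0.2514, 0.1981]
tcp_rot: [-0.0, 0.651, 0.759, -0.001]
contact_force: [-0.6, -0.7, -3.3]
grip_width: 0.642
finger_force: 44.0
```

```bash
python3 -c "
from h import *
go(.4933,.2517,.048,8.7)"
```

```text
t 46.4 tcp [0.492  0.2514 0.1981] yaw(y) 8.74 tilt [-0.002 -0.001 -1.   ] grip 0.642 43.956910371780396 F [-0.6 -0.7 -3.3] j [-0.31  0.74 -0.43  1.61  0.37  0.88 -0.73]
shift units total [0.003 0.015 1.501] turn z units 0.01
```

{"op": "carry_out", "data": {
  "series": [0,0,0,0,0.01,0.3,-1,0,0,0,0,0,0.35,-1,0,0,0,0,0,0.35,-1,0,0,0,0,0,0.3,-1,0,0,0,0,0,0.15,-1,0,0,0,0,0,0.04,-1,0,0,0,0,0,0,-1,0,0,0,0,0,0,-1,0,0,0,0,0,0,0.6,0,0,0,0,0,0,0.6,0,0,0,0,0,0,0.6,0,0,0,0,0,0,0.6,0,0,0,0,0,-0.1,0.6,0,0,0,0,0,-0.3,0.6,0,0,0,0,0,-0.4,0.6,0,0,0,0,0,-0.4,0.6,0,0,0,0,0,-0.4,0.6,0,0,0,0,0,-0.4,0.8]
}}

```text
time: 48.2
tool_pos: [0.493, 0.2518, 0.2529]
tcp_rot: [-0.0, 0.651, 0.759, 0.0]
contact_force: [0.6, 0.2, 0.3]
grip_width: 0.898
finger_force: 0.0
```

{"op": "carry_out", "data": {
  "series": [0,0,0,-0.3,-0.2,0,0.8,0,0,0,-0.35,-0.2,0,0.8,0,0,0,-0.35,-0.2,0,0.8,0,0,0,-0.35,-0.2,0,0.8,0,0,0,-0.35,-0.1,0,0.8,0,0,0,0,0,0,0.8,0,0,0,0,0,0,0.8]
}}

```text
time: 48.9
tool_pos: [0.4303, 0.0699, 0.251]
tcp_rot: [0.0, 0.652, 0.758, 0.0]
contact_force: [-0.0, -0.1, -0.3]
grip_width: 0.901
finger_force: 0.0
```

```bash
python3 -c "
from h import *
im=cam('top');sc=cam('scene');t=im['pixels']
cv2.imwrite('pics/fin.png',np.vstack([cv2.resize(t[160:340,150:550],(800,360)),np.hstack([cv2.resize(sc['pixels'][70:230,130:340],(400,240)),cv2.resize(sc['pixels'][270:430,340:500],(400,240))])]))
for c in ((.5687,.3543),(.4797,.3407),(.4933,.2517)): print(proj(im,[*c,.078]).round(1),proj(sc,[*c,.092]).round(1))"
```

```text
[179.4 237.3] [440.3 364.6]
[184.2 274.1] [462.1 331.1]
[221.4 267.7] [423.  308.1]
```

View pics/fin.png

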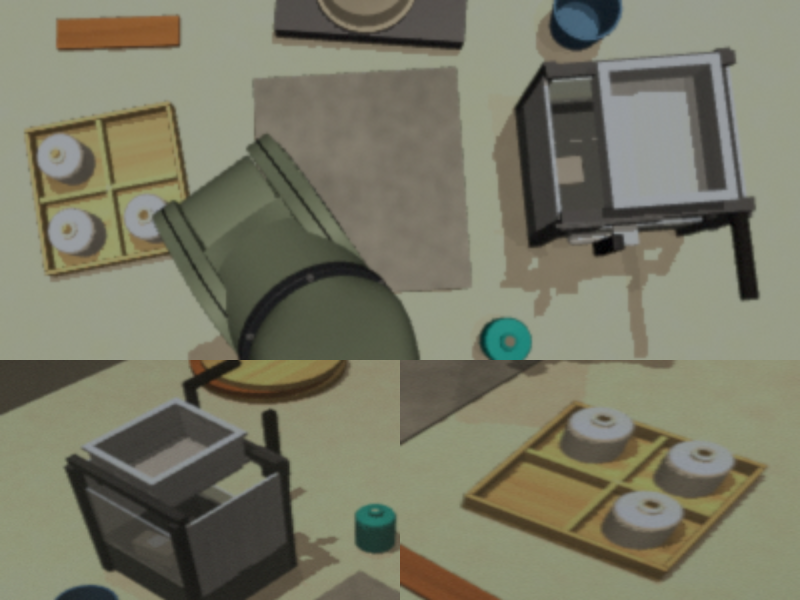

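The three white jars stand upright in their cells, at (62,157), (75,232) and (150,218) in the top panel. The trap is shut, the bolt is back at its first position at (607,244), and the bystanders haven't moved. Handing in.

```bash
python3 -c "
from workcell import bot
print(bot.sign_off())"
```

```text
the job is handed in; nothing more can be done
None
```

I handed the job in at 49 s: both props went through the hopper into the bin, the trap is shut with its bolt home, and all three white jars stand in crate cells, but the hand-in returned no verdict.

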